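# Load the milling jar with grinding balls through the click-stop funnel

### The arm

A 6-joint arm with a two-finger parallel gripper is mounted at the origin on a cart in front of the work surface, level with it; the furniture and walls round the work are solid. World frame = base frame: x ahead of the robot, y to its left, z up, the work surface at z = 0. Lengths are in m, angles in rad, forces in N, time in s.
With the tool pointing down it reaches from about 0.4 to 0.925 m from the base axis. Payload 12.5 kg.
Tool frame: the origin (TCP) lies at the centre of the arm's flange, where the gripper is bolted on; the fingertips stand 190 mm ahead of it and the grasp point (between the pads) lies 171 mm ahead of it; z points along the fingers, y is the line along which they close (so a half turn about z gives the same grasp; the last joint's range is limited). The gripper opens to 95 mm and grips with 3 to 60 N. Pads are 20 mm wide; open, the fingers measure 119 mm over their backs; the gripper's body (75 mm by 180 mm) begins 59 mm behind the grasp point.
Start: joints at [1.043, 0.491, 1.559, -0, 1.092, -0.106], TCP at [0.256, 0.57, 0.405] pointing down, gripper open.
Joint ranges: [-3.1, 3.1], [-0.84, 2.19], [0.05, 2.79], [-1.13, 4.28], [0.06, 2.93], [-2.69, 2.69]. Speed limits (rad/s): [2.22, 2.22, 2.79, 3.14, 3.14, 3.14].

### API

Orientations are given as a rotation vector (axis times angle).
In Python, from plant import sense, grab_frame, hand_in gives the robot as it stands. The module is installed in compiled form; this text tells all that it offers.
- The arm moves only by the shell command python3 -m crank 'ROWS' [OPENING] [FORCE]. ROWS is JSON, a list of rows, each a list of 6 numbers: the shift along the tool's x, y, z in mm, then the turn, a rotation vector about the tool's x, y, z in rad. A call has 1 to 5 rows; each row shifts and turns the commanded pose from where the row before left it, along the tool's axes as they then stand; what a row does not reach is not made up. A row lasts 1/8 s, in which the tool goes at most 62.5 mm and 10.7 degrees, less where a joint would pass 70% of its speed; a pose out of reach is approached as far as the arm can. A call is refused whole if a number of a shift passes 62.5 or a number of a turn 0.188, either way. A call with a gripper value outside its range is refused whole. OPENING is the gripper command: -1 is fully open, 1 is shut, values between are in proportion, set as the call begins (- or left out, the last holds). The fingers move at their own pace and stop on an object; FORCE is the grip in N (left out, the last holds). Time passes only in rows, so rows that do not move let the fingers close. It gives the time, the measured TCP pose, the force, the opening and the grip force at its end, in the units of the state.
- sense(): the state, without advancing time (a new reading comes with each control period).
- grab_frame(name): name is "side" or "top"; returns a dict with "pixels" (400x640x3 uint8, blue, green, red), "fx", "fy", "cx", "cy" (pixels), "eye" and "rotation" of the camera in the world. Camera axes: x right, y up, looking along -z (the intrinsics and any distortion apply to the point x, -y, -z); pixel columns grow to the right and rows downward; lengths in m; the calibration is good to about 2 mm. A picture is of the moment at which its call begins. There is no depth.
- hand_in(): hands the job in; it is judged then, once.
The state is a dict: "t": time; "joints": joint angles; "dq": joint speeds; "joint_torque": joint torques, N m; "position": TCP position; "tool_rot": TCP orientation; "force": force on the tool from outside, world axes, zero at the start; "torque": the same for the moment, N m; "width": finger opening in m; "finger_force": force on a finger pad.
Only numpy, scipy, OpenCV 4.12 (cv2) and the standard library are available. Lean on these libraries where they do the work, as an engineer would, in place of code of your own. Each camera call takes 0.05 s, during which the arm holds its last target. There are 200 camera calls.

### The job

Turn the black knob of the filling stand until its funnel clicks into place over the steel jar, and leave it there. Then take the pouring cup by its handle and pour all eight grinding balls through the funnel into the jar, and stand the empty cup back upright on the bench, clear of the filling stand. Do not knock over or shift the other things on the bench.

Things in the scene. Friction and masses are not known exactly. Their poses are not given: they have to be found in the camera images.
- swivel_knob (a point): Centre of the black bar knob (64 mm long, 14 mm thick, 32 mm high) on the swivel's upright axis, 162 mm above the bench, free to grip from above. -x axis: along the bar to the funnel. The filling stand under it is a round aluminium plate, 250 mm across, 12 mm thick, fixed on the bench, with a grey hub 80 mm across and 46 mm high in its middle.
- funnel_mouth (a point): Centre of the upper rim of the open steel funnel on the swivel's arm, 80 mm from the swivel axis, 128 mm above the bench. Mouth 86 mm across inside, walls narrowing steeply to an outlet 38 mm across inside, 88 mm above the bench.
- swivel (a joint): Swivel angle, rad, growing anticlockwise from above. It clicks into detents every 45 degrees (-1.571, -0.785, 0, 0.785, 1.571) and is pulled to the nearest when let go; about 0.15 N m carries it over. End stops at -1.9 and 1.9. Starts at -0.785, 0 or 0.785. The jar stands at +1.571 or -1.571, the sample beaker at the other.
- jar_rim (a point): Centre of the open mouth of the round steel jar that stands fixed on the filling stand's plate: 72 mm across, 66 mm inside, 68 mm high, mouth 80 mm above the bench, 80 mm from the swivel axis.
- sample_beaker: A glass beaker with a beige sample, 56 mm across, 70 mm high, fixed on the plate on the side of the swivel opposite the jar. Origin: centre of its underside. It is not to receive the balls.
- cup_grip (a point): Centre of the black handle bar (78 x 14 mm, 20 mm high) of the loose steel pouring cup, 90 mm above the cup's underside, 35 mm clear of its rim, nearly over its centre of mass. The cup is an open scoop 140 mm long, 62 mm wide, rim 45 mm high, 0.13 to 0.21 kg, standing on the bench with eight balls in it. Axes: z up out of the cup, -x along the handle toward the spout.
- cup_lip (a point): Middle of the cup's pouring lip, 56 mm wide inside: 95 mm from cup_grip toward the spout (-x) and 50 mm lower. Axes as cup_grip. The flat floor ends 25 mm spoutward of cup_grip; from there a straight 30 degree ramp rises to the lip, so the balls roll out when the cup is tipped spout down clearly past 30 degrees (45 to 60).
- small_beaker: Loose empty glass beaker, a bystander, 46 mm across, 60 mm high. Origin: centre of its underside.
- dropper_bottle: Loose brown dropper bottle, a bystander, 35 mm across, 103 mm high. Origin: centre of its underside.
- ball_0_center (a point): Centre of white ceramic grinding ball 1 of 8, 16 mm across, 14 g, lying in the pouring cup at the start.
- ball_1_center (a point): Centre of white ceramic grinding ball 2 of 8, 16 mm across, 14 g, lying in the pouring cup at the start.
- ball_2_center (a point): Centre of white ceramic grinding ball 3 of 8, 16 mm across, 14 g, lying in the pouring cup at the start.
- ball_3_center (a point): Centre of white ceramic grinding ball 4 of 8, 16 mm across, 14 g, lying in the pouring cup at the start.
- ball_4_center (a point): Centre of white ceramic grinding ball 5 of 8, 16 mm across, 14 g, lying in the pouring cup at the start.
- ball_5_center (a point): Centre of white ceramic grinding ball 6 of 8, 16 mm across, 14 g, lying in the pouring cup at the start.
- ball_6_center (a point): Centre of white ceramic grinding ball 7 of 8, 16 mm across, 14 g, lying in the pouring cup at the start.
- ball_7_center (a point): Centre of white ceramic grinding ball 8 of 8, 16 mm across, 14 g, lying in the pouring cup at the start.

How it is judged:
On the way, in this order (a step that is already met when the one before it is completed fails the run):
1. the funnel stands over the steel jar (horizontal distance between funnel_mouth and jar_rim below 0.012 m), for 0.3 s.
2. the held cup is above the bench, tipped, with its lip over the funnel (horizontal distance between funnel_mouth and jar_rim below 0.012 m and angle between cup_grip's own z axis and vertical above 0.35 rad and horizontal distance between cup_lip and funnel_mouth below 0.06 m and height (world z) of cup_lip above 0.12 m), for 0.05 s.
3. all eight balls are in the jar (horizontal distance between each of ball_0_center, ball_1_center, ball_2_center, ball_3_center, ball_4_center, ball_5_center, ball_6_center, ball_7_center and jar_rim below 0.034 m and z of each of ball_0_center, ball_1_center, ball_2_center, ball_3_center, ball_4_center, ball_5_center, ball_6_center, ball_7_center in the frame of jar_rim below 0 m), for 0.2 s.
At the end, for the whole second after the job is handed in: The funnel's centre is within 12 mm of the jar's centre (seen from above) and the swivel is still; all eight balls lie in the jar, below its rim; the cup is released and stands upright on the bench (within 0.1 rad, its handle centre 80 to 100 mm above the bench); the loose bystanders stand upright (all of step 3 and horizontal distance between funnel_mouth and jar_rim below 0.012 m and angle between cup_grip's own z axis and vertical below 0.1 rad and height (world z) of cup_grip between 0.08 and 0.1 m and velocity of joint swivel between -0.03 and 0.03 rad/s and angle between each of small_beaker, dropper_bottle's own z axis and vertical below 0.15 rad); the robot touches nothing.
It fails at once if a bystander is shifted by more than 40 mm or tipped (distance of any of small_beaker, dropper_bottle from where it was at the start of the episode above 0.04 m or angle between any of small_beaker, dropper_bottle's own z axis and vertical above 0.5 rad).
It also fails if it takes over 72 s, if anything falls off the work surface, if the arm or the gripper's body presses on something with over 40 N, if the wrist force passes 120 N, or if a joint passes its speed limit or range.

## Working session

There is one attempt and no reset: what is moved stays moved. The work goes in short steps, Python scripts to look and compute and a shell command to move; the robot and the scene stay as the last step left them, time stands still between calls to the robot, and variables do not carry over. Pictures are saved under pics/ and viewed, at most 10 in all, crops included, and the job is handed in when it is done.

```bash
mkdir -p pics; python3 - <<'E'
from plant import sense, grab_frame
import cv2,json,pickle
for n in("top","side"):
    f=grab_frame(n); cv2.imwrite(f"pics/{n}0.png",f["pixels"]); pickle.dump(f,open(f"{n}0.pkl","wb"))
    print(n,{k:v for k,v in f.items() if k!="pixels"})
print(sense())
E
```

```text
top {'fx': 444.07322287008265, 'fy': 444.07322287008265, 'cx': 310.9579233017804, 'cy': 205.63357766840392, 'eye': array([ 0.27778384, -0.05083734,  1.32677915]), 'rotation': array([ 0.15112391, -0.14827921, -1.55912989])}
side {'fx': 500.5287761963095, 'fy': 500.5287761963095, 'cx': 318.6819944367346, 'cy': 200.50235575562175, 'eye': array([ 0.45639468, -1.38842777,  1.06159633]), 'rotation': array([ 9.66692561e-01,  9.22984325e-04, -2.67058927e-02])}
{'t': 0.1, 'joints': array([ 1.04338077e+00,  4.91479190e-01,  1.55936454e+00, -1.07767534e-05,
        1.09167317e+00, -1.05602046e-01]), 'dq': array([ 0.00054417, -0.00107567, -0.00180806,  0.00068731, -0.00160403,
       -0.00053483]), 'joint_torque': array([ 2.60929912e-03, -6.13632488e+01, -2.58605665e+01,  6.94078999e-02,
        4.70828125e-02, -7.25177392e-05]), 'position': array([0.25585515, 0.5702074 , 0.40424083]), 'tool_rot': array([-6.57615866e-01, -3.07170857e+00,  1.38424480e-03]), 'force': array([ 0.09936005,  0.74958748, -1.06914779]), 'torque': array([-0.00447969, -0.00431289, -0.00644837]), 'finger_force': 0.0, 'width': 0.09496870929432587}
```

View pics/top0.png

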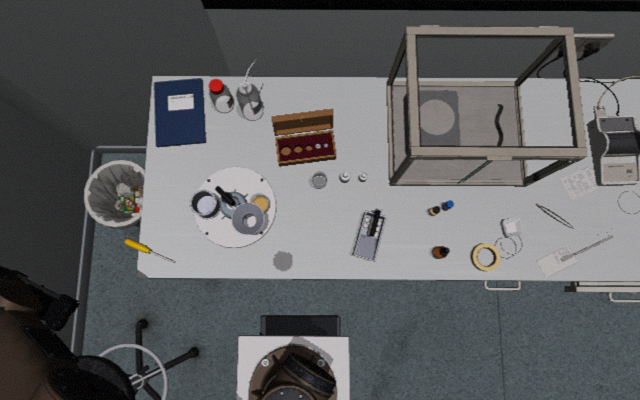

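View pics/side0.png

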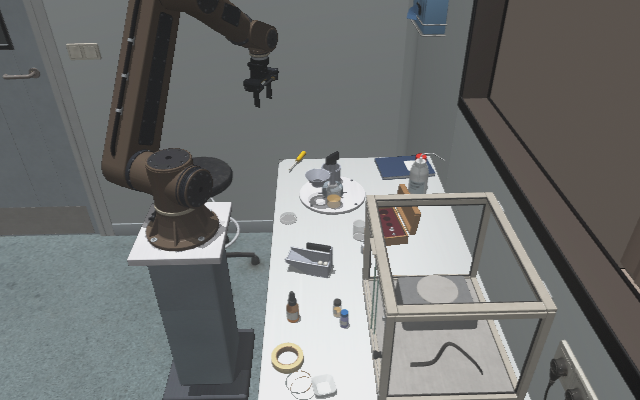

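The top view shows the stand plate at about (235,207), knob (226,196), funnel (248,219), jar (205,204) and beige beaker (260,203). The cup is at about (368,235) with its handle at (375,222), and the dropper bottle is at (440,253). The side view agrees. Next I'll enlarge and measure.

```bash
cat > h.py <<'E'
import numpy as np,cv2,pickle
from scipy.spatial.transform import Rotation as R
def ray(f,u,v):
    d=np.array([(u-f["cx"])/f["fx"],-(v-f["cy"])/f["fy"],-1.]); return f["eye"],R.from_rotvec(f["rotation"]).apply(d)
def onz(f,u,v,z):
    e,d=ray(f,u,v); return e+d*(z-e[2])/d[2]
def proj(f,p):
    q=R.from_rotvec(f["rotation"]).inv().apply(np.asarray(p)-f["eye"]); return np.array([f["cx"]-f["fx"]*q[0]/q[2],f["cy"]+f["fy"]*q[1]/q[2]])
E
python3 - <<'E'
from h import *
t=pickle.load(open("top0.pkl","rb"));s=pickle.load(open("side0.pkl","rb"))
a=cv2.resize(t["pixels"][160:280,180:400][:, :],None,fx=3.6,fy=3.6,interpolation=cv2.INTER_CUBIC)
a=np.hstack([a[:, :400],a[:,792-300:]]) # left: x from 180 ; right: from 180+492/3.6
b=cv2.resize(s["pixels"][145:280,270:400],None,fx=4,fy=4,interpolation=cv2.INTER_CUBIC)
cv2.imwrite("pics/tc.png",a);cv2.imwrite("pics/sc.png",b)
# plate by brightness vs bench is hard; black masks
for n,f,(x0,y0,x1,y1) in(("top",t,(195,170,400,265)),("side",s,(275,145,345,275))):
    im=f["pixels"][y0:y1,x0:x1].max(2)
    k,l,st,c=cv2.connectedComponentsWithStats((im<50).astype(np.uint8))
    for i in range(1,k):
        if st[i,4]>15: print(n,st[i],c[i]+[x0,y0])
E
```

```text
top [195   0  10  14  69] [395.04347826 176.50724638]
top [ 21  17  19  19 146] [225.9109589 196.7739726]
top [ 0 22 15 19 74] [198.85135135 197.82432432]
top [10 30 14 17 52] [214.36538462 209.73076923]
top [173  40  16  26 138] [374.55072464 221.71014493]
```

View pics/tc.png

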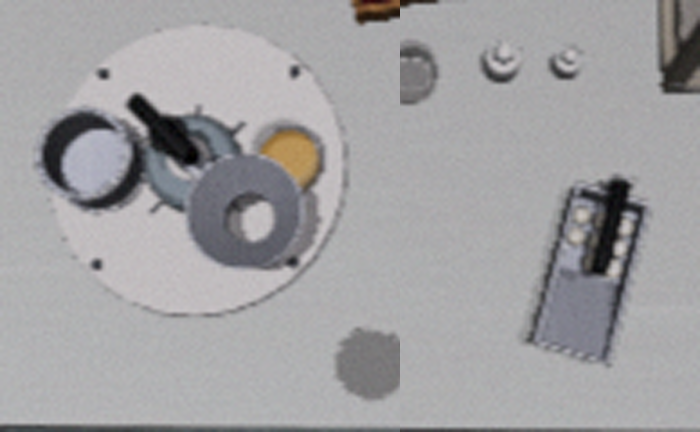

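View pics/sc.png

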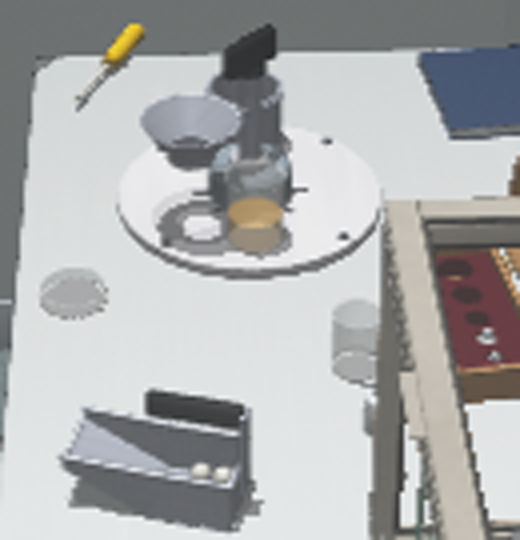

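```bash
python3 - <<'E'
from h import *
np.set_printoptions(precision=4,suppress=True)
t=pickle.load(open("top0.pkl","rb"));s=pickle.load(open("side0.pkl","rb"))
T=lambda x,y,z:onz(t,180+x/3.6-.4,160+y/3.6-.4,z)
R2=lambda x,y,z:onz(t,180+(x+92)/3.6-.4,160+y/3.6-.4,z)
pc=T(197,168.5,.012); j=T(90,160,.08); f=T(247,210,.128); b=T(290,160,.07)
print("plate",pc,"jar",j,"fun",f,"beak",b)
for q in(j,f,b): d=q-pc; print(np.hypot(*d[:2]),np.degrees(np.arctan2(d[1],d[0])))
print("knob",onz(t,225.9,196.8,.168),"side px of knob@plate",proj(s,[*pc[:2],.162]),proj(t,[*pc[:2],.162]))
def bar(f,box):
    x0,y0,x1,y1=box; m=(f["pixels"][y0:y1,x0:x1].max(2)<60).astype(np.uint8)
    k,l,st,c=cv2.connectedComponentsWithStats(m); i=1+st[1:,4].argmax()
    p=np.argwhere(l==i)[:,::-1]+[x0,y0]; return p,c[i]+[x0,y0],cv2.fitLine(p.astype(np.float32),cv2.DIST_L2,0,.01,.01).ravel()
for nm,bt,bs,z in(("cup",(360,205,390,245),(303,240,335,260),.09),("knob",(210,180,245,210),(320,148,345,166),.162)):
    p,c,l=bar(t,bt); ps,cs,ls=bar(s,bs)
    a=onz(t,c[0]-10*l[0],c[1]-10*l[1],z);bb=onz(t,c[0]+10*l[0],c[1]+10*l[1],z);d=bb-a
    e1,d1=ray(t,*c);e2,d2=ray(s,*cs)
    k=np.linalg.lstsq(np.c_[d1,-d2],e2-e1,rcond=None)[0]
    print(nm,c,cs,len(p),len(ps),"onz",onz(t,*c,z+.004),"tri",(e1+k[0]*d1+e2+k[1]*d2)/2,np.linalg.norm(e1+k[0]*d1-e2-k[1]*d2),"yaw",np.degrees(np.arctan2(d[1],d[0])))
# cup outline
c4=[R2(*q,.045) for q in((572,187),(643,205))]; print("rear corners",c4)
print("lip corners",[R2(*q,.040) for q in((530,342),(606,362))])
print("left/right rim dirs")
for n,(u,v),z in(("glass",(319,181),.03),("dropper",(440,253),.05)): print(n,onz(t,u,v,z))
print("tool x,y axes",R.from_rotvec([-6.57615866e-01,-3.07170857,.00138]).as_matrix().round(3))
E
```

```text
plate [0.5279 0.1834 0.012 ] jar [0.5213 0.2567 0.08  ] fun [0.474  0.1235 0.128 ] beak [0.5243 0.0988 0.07  ]
0.07354105969661902 95.14921745815003
0.08061775726017245 -131.97948999744378
0.08467884537140043 -92.45374801307103
knob [0.5242 0.1792 0.168 ] side px of knob@plate [331.9493 157.8707] [224.7844 195.8984]Traceback (most recent call last):
  File "<stdin>", line 15, in <module>
  File "<stdin>", line 12, in bar
ValueError: attempt to get argmax of an empty sequence
```

```bash
python3 - <<'E'
from h import *
np.set_printoptions(precision=4,suppress=True)
t=pickle.load(open("top0.pkl","rb"));s=pickle.load(open("side0.pkl","rb"))
R2=lambda x,y,z:onz(t,180+(x+92)/3.6-.4,160+y/3.6-.4,z)
def bar(f,box,th):
    x0,y0,x1,y1=box; m=(f["pixels"][y0:y1,x0:x1].max(2)<th).astype(np.uint8)
    k,l,st,c=cv2.connectedComponentsWithStats(m); i=1+st[1:,4].argmax()
    p=np.argwhere(l==i)[:,::-1]+[x0,y0]; return p,c[i]+[x0,y0],cv2.fitLine(p.astype(np.float32),cv2.DIST_L2,0,.01,.01).ravel(),st[i]
for nm,bt,bs,z in(("cup",(360,205,390,245),(303,240,335,254),.09),("knob",(210,180,245,210),(322,148,345,166),.162)):
    p,c,l,_=bar(t,bt,50); ps,cs,ls,st=bar(s,bs,75)
    a=onz(t,c[0]-10*l[0],c[1]-10*l[1],z);bb=onz(t,c[0]+10*l[0],c[1]+10*l[1],z);d=bb-a
    e1,d1=ray(t,*c);e2,d2=ray(s,*cs)
    k=np.linalg.lstsq(np.c_[d1,-d2],e2-e1,rcond=None)[0]
    print(nm,c,cs,len(p),st,"onz",onz(t,*c,z+.004),"tri",(e1+k[0]*d1+e2+k[1]*d2)/2,np.linalg.norm(e1+k[0]*d1-e2-k[1]*d2),"yaw",np.degrees(np.arctan2(d[1],d[0])))
print("rear",*[R2(*q,.045) for q in((572,187),(643,205))],"lip",*[R2(*q,.040) for q in((530,342),(606,362))])
for n,(u,v),z in(("glass",(319,181),.03),("dropper",(440,253),.05)): print(n,onz(t,u,v,z))
E
```

```text
cup [374.5507 221.7101] [317.5364 247.3273] 138 [  4   3  24   9 110] onz [ 0.4711 -0.2266  0.094 ] tri [ 0.4691 -0.2275  0.0896] 0.005329790988276762 yaw -14.029426266350292
knob [225.911 196.774] [332.1    158.2231] 146 [  4   3  13  14 130] onz [0.5247 0.1795 0.166 ] tri [0.527  0.1805 0.1618] 0.002777580722042751 yaw -133.8061179396105
rear [ 0.5087 -0.2034  0.045 ] [ 0.4942 -0.2609  0.045 ] lip [ 0.383  -0.1683  0.04  ] [ 0.3674 -0.229   0.04  ]
glass [ 0.6039 -0.0713  0.03  ]
dropper [ 0.3884 -0.4187  0.05  ]
```

```bash
python3 -m crank '[[-50.8,-30.5,0,0,0,0],[-50.8,-30.5,0,0,0,0],[-50.8,-30.5,0,0,0,0],[-50.8,-30.5,0,0,0,0]]' -1 40; python3 -m crank '[[-50.8,-30.5,0,0,0,0],[-50.8,-30.5,0,0,0,0],[-50.8,-30.5,0,0,0,0],[-50.8,-30.5,0,0,0,0]]'; python3 -m crank '[[0,0,0,0,0,-0.18],[0,0,0,0,0,-0.18],[0,0,0,0,0,-0.18],[0,0,0,0,0,-0.18],[0,0,0,0,0,-0.18]]';python3 -m crank '[[0,0,0,0,0,-0.18],[0,0,0,0,0,-0.16],[0,0,0,0,0,0],[0,0,0,0,0,0]]'
```

```text
t: 0.6
position: [0.3921, 0.3741, 0.4046]
tool_rot: [-0.657, -3.072, 0.0]
force: [-0.1, 1.4, -0.0]
width: 0.0952
finger_force: 0.0
t: 1.1
position: [0.5276, 0.1795, 0.4046]
tool_rot: [-0.658, -3.072, -0.0]
force: [0.3, -0.0, -0.0]
width: 0.0949
finger_force: 0.0
t: 1.72
position: [0.5267, 0.1812, 0.4045]
tool_rot: [0.753, -3.049, -0.0]
force: [-0.2, -1.1, -0.5]
width: 0.0952
finger_force: 0.0
t: 2.22
position: [0.5267, 0.1812, 0.4046]
tool_rot: [1.244, -2.884, -0.0]
force: [1.1, -0.8, 0.4]
width: 0.0953
finger_force: 0.0
```

```bash
cat >> h.py <<'E'
def st(tgt=None,yaw=None):
    from plant import sense
    s=sense(); M=R.from_rotvec(s["tool_rot"]).as_matrix(); p=s["position"]
    print("t",s["t"],"tcp",p.round(4),"grasp",(p+.171*M[:,2]).round(4),"yyaw",np.degrees(np.arctan2(M[1,1],M[0,1])).round(2),"z",M[:,2].round(3),"q",s["joints"].round(3),"F",s["force"].round(1),"w",s["width"].round(4),s["finger_force"])
    if tgt is not None: print("shift mm in tool axes to put grasp at",tgt,(M.T@(np.array(tgt)-p-.171*M[:,2])*1000).round(1))
    if yaw is not None: print("turn z",-np.radians(yaw-np.degrees(np.arctan2(M[1,1],M[0,1]))))
    return s,M
E
python3 -c "
from h import *
st([.527,.181,.162],137)"
```

```text
Traceback (most recent call last):
  File "h.py", line 12, in st
    print("t",s["t"],"tcp",p.round(4),"grasp",(p+.171*M[:,2]).round(4),"yyaw",np.degrees(np.arctan2(M[1,1],M[0,1])).round(2),"z",M[:,2].round(3),"q",s["joints"].round(3),"F",s["force"].round(1),"w",s["width"].round(4),s["finger_force"])
                                                                                                                                                                                                      ^^^^^^^^^^^^^^^^
AttributeError: 'float' object has no attribute 'round'
```

```bash
sed -i 's/s\["width"\].round(4)/round(float(s["width"]),4)/' h.py; python3 -m crank '[[0,0,35,0,0,0],[0,0,35,0,0,0],[0,0,0,0,0,0]]'; python3 -m crank '[[0,0,0,0,0,0],[0,0,0,0,0,0],[0,0,0,0,0,0],[0,0,0,0,0,0],[0,0,0,0,0,0]]' 1 20;  python3 -c "
from h import *
st([.527,.181,.162],137)"
```

```text
t: 2.6
position: [0.5265, 0.1812, 0.333]
tool_rot: [1.245, -2.88, -0.001]
force: [-0.7, -0.4, 0.0]
width: 0.0948
finger_force: 0.0
t: 3.22
position: [0.5267, 0.1812, 0.3349]
tool_rot: [-1.249, 2.882, -0.0]
force: [0.9, -0.1, -0.4]
width: 0.0507
finger_force: 0.0
t 3.225 tcp [0.5267 0.1812 0.3349] grasp [0.5268 0.1813 0.1639] yyaw 136.88 z [ 0.  0. -1.] q [ 0.213  0.478  1.804  0.     0.859 -2.176] F [ 0.9 -0.1 -0.4] w 0.0507 0.0
shift mm in tool axes to put grasp at [0.527, 0.181, 0.162] [ 0.  -0.3  1.9]
turn z -0.0021560401971405553
```

```bash
python3 -m crank '[[0,0,0,0,0,0],[0,0,0,0,0,0],[0,0,0,0,0,0],[0,0,0,0,0,0],[0,0,0,0,0,0]]' 1 20; python3 -m crank '[[0,0,0,0,0,0],[0,0,0,0,0,0]]'
```

```text
t: 3.85
position: [0.5264, 0.1816, 0.3347]
tool_rot: [1.249, -2.882, -0.002]
force: [-4.1, 3.7, 1.0]
width: 0.0204
finger_force: 20.0
t: 4.1
position: [0.5264, 0.1816, 0.3347]
tool_rot: [1.249, -2.882, -0.002]
force: [-4.1, 4.4, 1.4]
width: 0.0206
finger_force: 20.0
```

```bash
python3 -m crank '[[0,0,0,0,0,0.1],[0,0,0,0,0,0.12],[0,0,0,0,0,0.12]]' 1 30; python3 - <<'E'
from h import *
s,_=st(); print(s["torque"])
from plant import grab_frame
a=grab_frame("side");b=grab_frame("top")
A=cv2.resize(a["pixels"][100:230,260:380],None,fx=3,fy=3,interpolation=2);B=cv2.resize(b["pixels"][140:270,170:290],None,fx=3,fy=3,interpolation=2)
cv2.imwrite("pics/k1.png",np.hstack([A,B]))
E
```

```text
t: 4.47
position: [0.5262, 0.1819, 0.3347]
tool_rot: [0.737, -3.052, -0.003]
force: [-5.7, 7.8, 2.3]
width: 0.02
finger_force: 30.0
t 4.475 tcp [0.5262 0.1819 0.3347] grasp [0.5259 0.1821 0.1637] yyaw 117.17 z [-0.002  0.001 -1.   ] q [ 0.214  0.478  1.805  0.002  0.86  -1.832] F [-5.7  7.8  2.3] w 0.02 29.99862492084503
[1.53978425 1.09674429 0.03142014]
```

View pics/k1.png

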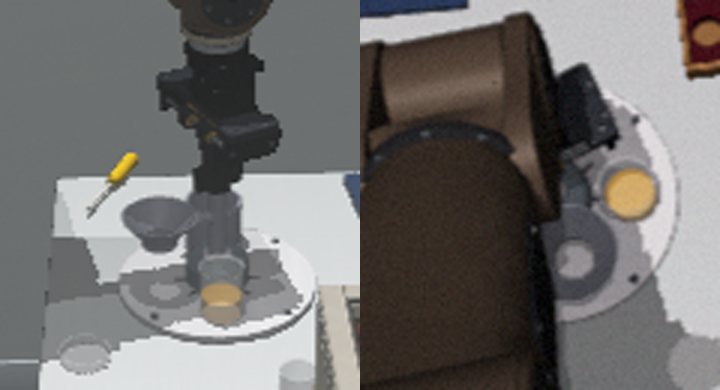

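The gripper is on the knob. The funnel, now at about (247,223) in the top view, has started to swing clockwise toward the jar. Continuing the turn.

```bash
for i in 1; do python3 -m crank '[[0,0,0,0,0,0.15],[0,0,0,0,0,0.15],[0,0,0,0,0,0.15],[0,0,0,0,0,0.15],[0,0,0,0,0,0.15]]'; done; python3 -m crank '[[0,0,0,0,0,0.15],[0,0,0,0,0,0.15],[0,0,0,0,0,0.15],[0,0,0,0,0,0.15],[0,0,0,0,0,0.15]]'; python3 -m crank '[[0,0,0,0,0,0.15],[0,0,0,0,0,0.15],[0,0,0,0,0,0.15],[0,0,0,0,0,0.06],[0,0,0,0,0,0]]'; python3 - <<'E'
from h import *
s,_=st(); print(s["torque"])
from plant import grab_frame
a=grab_frame("side");b=grab_frame("top")
A=cv2.resize(a["pixels"][100:230,260:380],None,fx=3,fy=3,interpolation=2);B=cv2.resize(b["pixels"][140:270,170:290],None,fx=3,fy=3,interpolation=2)
cv2.imwrite("pics/k2.png",np.hstack([A,B]))
E
```

```text
t: 5.2
position: [0.5261, 0.1826, 0.3347]
tool_rot: [-0.434, -3.11, -0.004]
force: [-5.7, 16.4, 1.0]
width: 0.02
finger_force: 30.0
t: 5.82
position: [0.5264, 0.1832, 0.3347]
tool_rot: [-1.543, -2.735, -0.006]
force: [-1.1, 20.6, -1.4]
width: 0.0202
finger_force: 30.0
t: 6.45
position: [0.5268, 0.1832, 0.3348]
tool_rot: [-2.178, -2.261, -0.007]
force: [1.0, 21.8, -4.2]
width: 0.0198
finger_force: 30.0
t 6.45 tcp [0.5268 0.1832 0.3348] grasp [0.5272 0.1841 0.1638] yyaw 2.14 z [ 0.002  0.005 -1.   ] q [0.216 0.479 1.803 0.006 0.857 0.175] F [ 1.  21.8 -4.2] w 0.0198 29.997918605804443
[ 4.07234137 -0.14402346  0.01767546]
```

View pics/k2.png

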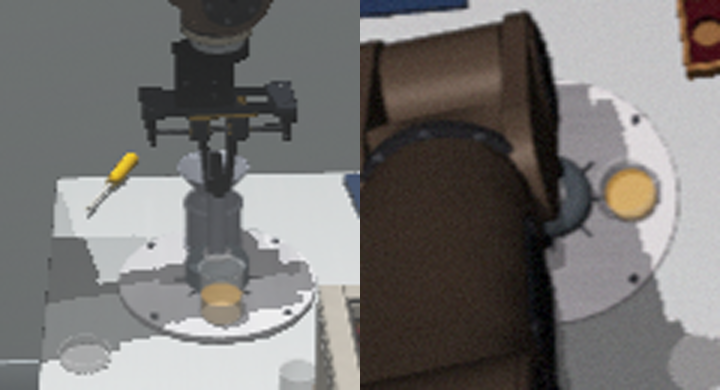

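The funnel now stands behind the hub, on the jar side. Releasing, raising and checking.

```bash
python3 -m crank '[[0,0,0,0,0,0],[0,0,0,0,0,0],[0,0,0,0,0,0],[0,0,0,0,0,0],[0,0,0,0,0,0]]' -1 30; python3 -m crank '[[0,0,0,0,0,0],[0,0,0,0,0,0],[0,0,-40,0,0,0],[0,0,-50,0,0,0],[0,0,-50,0,0,0]]'; python3 - <<'E'
from h import *
np.set_printoptions(precision=4,suppress=True)
st([.47,-.226,.24],75.5)
from plant import grab_frame
s=grab_frame("side")
# funnel rim/knob expected pixels
for yaw in(85,90,95): print(yaw,proj(s,[.527+.08*np.cos(np.radians(yaw)),.181+.08*np.sin(np.radians(yaw)),.128]))
im=s["pixels"][140:200,300:370]; m=(im.max(2)<75).astype(np.uint8)
k,l,stt,c=cv2.connectedComponentsWithStats(m); print([(stt[i],c[i]+[300,140]) for i in range(1,k) if stt[i,4]>20])
cv2.imwrite("pics/k3.png",cv2.resize(s["pixels"][130:230,270:390],None,fx=4,fy=4,interpolation=2))
E
```

```text
t: 7.18
position: [0.5268, 0.1811, 0.3347]
tool_rot: [2.178, 2.264, 0.0]
force: [0.7, -0.8, -0.6]
width: 0.0648
finger_force: 0.0
t: 7.8
position: [0.5266, 0.1812, 0.4763]
tool_rot: [-2.178, -2.264, 0.0]
force: [0.7, 0.7, -0.4]
width: 0.0947
finger_force: 0.0
t 7.8 tcp [0.5266 0.1812 0.4763] grasp [0.5265 0.1812 0.3053] yyaw 2.24 z [-0.  0. -1.] q [0.213 0.327 1.629 0.    1.186 0.174] F [ 0.7  0.7 -0.4] w 0.0947 0.0
shift mm in tool axes to put grasp at [0.47, -0.226, 0.24] [-404.7  -72.4   65.3]
turn z -1.278683932242679
85 [332.6289 155.4973]
90 [330.7784 155.4983]
95 [328.9346 155.5791]
[(array([28, 11,  9, 15, 71], dtype=int32), array([332.0282, 159.338 ]))]
```

View pics/k3.png

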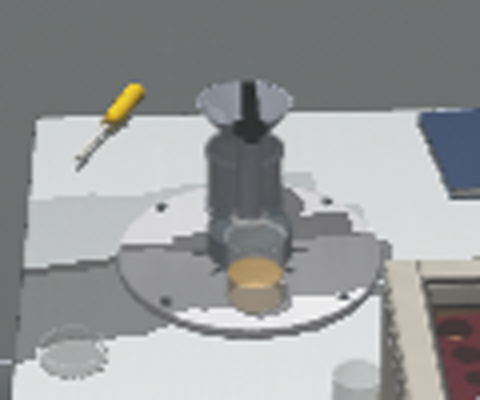

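The funnel is centred at (331,155) in the side view. That matches the prediction for the jar direction (yaw 90), so it is seated over the jar. Before fetching the cup I'll test in the air whether the arm can reach the pour tilt.

```bash
python3 -m crank '[[0,0,0,0,0,-0.18],[0,0,0,0,0,-0.18],[0,0,0,0,0,-0.18],[0,0,0,0,0,-0.18],[0,0,0,0,0,-0.18]]' >/dev/null;  python3 -m crank '[[0,0,0,0,0,-0.18],[0,0,0,0,0,-0.18],[0,0,0,0,0,-0.18],[0,0,0,0,0,-0.09],[0,0,0,0,0,0]]' ; python3 -m crank '[[46,40,25,0,0,0],[46,40,25,0,0,0],[0,0,0,0,-0.18,0],[0,0,0,0,-0.18,0],[0,0,0,0,-0.18,0]]';  python3 -m crank '[[0,0,0,0,-0.18,0],[0,0,0,0,-0.18,0],[0,0,0,0,0,0],[0,0,0,0,0,0]]';python3 -c "
from h import *
st([.565,.261,.25])"
```

```text
t: 9.1
position: [0.5267, 0.1812, 0.4745]
tool_rot: [-0.004, -3.141, -0.0]
force: [0.7, -0.4, -0.3]
width: 0.0952
finger_force: 0.0
t: 9.72
position: [0.4394, 0.2575, 0.4274]
tool_rot: [0.004, 2.596, 0.003]
force: [0.4, -1.1, 0.2]
width: 0.0949
finger_force: 0.0
t: 10.22
position: [0.4426, 0.256, 0.4334]
tool_rot: [0.014, 2.355, -0.019]
force: [0.8, -0.3, 0.1]
width: 0.0953
finger_force: 0.0
t 10.225 tcp [0.4426 0.256  0.4334] grasp [0.5636 0.2528 0.3126] yyaw 89.08 z [ 0.708 -0.018 -0.706] q [ 0.447  0.256  1.933 -0.992  0.395 -0.283] F [ 0.8 -0.3  0.1] w 0.0953 0.0
shift mm in tool axes to put grasp at [0.565, 0.261, 0.25] [43.4  8.8 45. ]
```

```bash
cat > ik.py <<'E'
from h import *
from scipy.optimize import least_squares
D=[([1.0434,.4915,1.5594,0,1.0917,-.1056],[.2559,.5702,.4042],[-.6576,-3.0717,.0014]),
([.213,.478,1.804,0,.859,-2.176],[.5267,.1812,.3349],[-1.249,2.882,0]),
([.213,.327,1.629,0,1.186,.174],[.5266,.1812,.4763],[-2.178,-2.264,0])]
from plant import sense
s=sense();D.append((s["joints"],s["position"],s["tool_rot"]))
def fk(q,g):
    a1,h,L2,L3,e,d6,o=g; A=R.from_euler("Z",q[0]);B=A*R.from_euler("Y",q[1]);C=B*R.from_euler("Y",q[2])
    M=C*R.from_euler("ZYZ",[SG*q[3],q[4],q[5]+np.pi/2])
    p=A.apply([a1,o,h])+B.apply([0,0,L2])+C.apply([e,0,L3])+M.apply([0,0,d6]); return p,M
def fit():
    r=lambda g:np.r_[np.concatenate([np.r_[fk(q,g)[0]-p] for q,p,_ in D]),(g-G0)*1e-3]
    return least_squares(r,G0)
G0=np.array([.1,.3,.4,.4,0,.1,.065])
for SG in(1,-1):
    o=fit(); print(SG,o.x.round(4),abs(o.fun[:12]).max(),[np.degrees((R.from_rotvec(t).inv()*fk(q,o.x)[1]).magnitude()).round(2) for q,p,t in D])
SG=1; g=fit().x
lo=np.array([-3.1,-.84,.05,-1.13,.06,-2.69]);hi=np.array([3.1,2.19,2.79,4.28,2.93,2.69])
def ik(p,M,q0):
    return min((least_squares(lambda q:np.r_[(fk(q,g)[0]-p)*5,(M.inv()*fk(q,g)[1]).as_rotvec()],np.clip(x,lo+.02,hi-.02),bounds=(lo,hi)) for x in q0),key=lambda o:o.cost)
def pour(yaw,tilt,grip,flip):
    sp=np.array([np.cos(yaw),np.sin(yaw),0]);up=np.array([0,0,1.])
    z=-np.cos(tilt)*up-np.sin(tilt)*sp; x=(np.cos(tilt)*sp-np.sin(tilt)*up)*(-1 if flip else 1)
    M=R.from_matrix(np.c_[x,np.cross(z,x),z]); return np.array(grip)-.171*z,M
E
python3 - <<'E'
from ik import *
F=np.array([.526,.261,.150])
for yd in range(-180,180,30):
  for fl in(0,1):
    y=np.radians(yd);out=[]
    for td in(0,30,50,60):
        t=np.radians(td);sp=np.array([np.cos(y),np.sin(y),0])
        lip=F-.015*sp; c,s_=np.cos(t),np.sin(t); grip=lip-sp*(.095*c-.05*s_)+np.array([0,0,.095*s_+.05*c])
        if td==0: grip=np.array([*grip[:2],.30])
        q0=[[.3,.4,1.8,a,.9,b] for a in(0,1.5,3) for b in(-2,0,2)] if not out else [out[-1]]
        o=ik(*pour(y,t,grip,fl),q0); out.append(o.x); last=o
        if td in(0,60) or o.cost>1e-6: print(yd,fl,td,o.x.round(2),"%.1e"%o.cost)
        if o.cost>1e-6: break
E
```

```text
1 [-0.0006  0.1966  0.5871  0.4114  0.0429  0.0819  0.0658] 0.00011172009292709228 [np.float64(0.0), np.float64(0.02), np.float64(0.03), np.float64(0.0)]
-1 [0.0446 0.1861 0.507  0.3823 0.0107 0.0367 0.0563] 0.022032715382517887 [np.float64(0.0), np.float64(0.02), np.float64(0.03), np.float64(113.72)]
-180 0 0 [ 0.29  0.53  1.3   0.    1.31 -1.28] 6.0e-28
-180 0 50 [ 0.46  0.33  2.   -1.13  0.32 -0.11] 1.3e-02
-180 1 0 [0.29 0.53 1.3  0.   1.31 1.86] 2.7e-31
-180 1 50 [ 0.43  0.32  2.   -0.85  0.25  2.69] 2.7e-02
-150 0 0 [ 0.38  0.55  1.27  0.    1.32 -1.72] 9.1e-30
-150 0 50 [ 0.31  0.31  2.05  0.98  0.1  -2.69] 1.3e-02
-150 1 0 [ 0.38  0.55  1.27 -0.    1.32  1.42] 1.3e-30
-150 1 60 [ 0.26  0.33  2.23  2.65  0.5  -1.27] 1.4e-29
-120 0 0 [ 0.45  0.52  1.32  0.    1.3  -2.16] 3.3e-31
-120 0 30 [ 0.29  0.4   1.78  0.55  0.65 -2.69] 9.8e-04
-120 1 0 [0.45 0.52 1.32 0.   1.3  0.98] 1.8e-29
-120 1 60 [ 0.05  0.39  2.12  1.68  0.82 -0.82] 4.0e-25
-90 0 0 [ 0.51  0.46  1.42 -0.    1.26 -2.63] 5.9e-21
-90 0 30 [ 0.33  0.43  1.7   0.29  0.87 -2.69] 8.0e-02
-90 1 0 [ 0.51  0.46  1.42 -0.    
[... 886 characters left out ...]
3] 3.0e-31
60 0 60 [ 0.52  0.78  1.27 -0.5   2.02  1.05] 2.0e-27
60 1 0 [ 0.21  0.24  1.77 -0.    1.13 -2.41] 4.0e-28
60 1 60 [ 0.52  0.78  1.27 -0.5   2.02 -2.09] 2.3e-26
90 0 0 [ 0.16  0.32  1.66 -0.    1.17  0.16] 3.1e-31
90 0 60 [ 0.63  0.7   1.46 -0.79  1.72  0.82] 1.6e-26
90 1 0 [ 0.2   0.32  1.66 -0.13  1.14 -2.69] 2.9e-02
120 0 0 [ 0.17  0.4   1.52  0.    1.21 -0.35] 8.7e-31
120 0 60 [ 0.69  0.58  1.7  -1.07  1.35  0.7 ] 3.7e-19
120 1 0 [0.16 0.4  1.53 0.04 1.21 2.69] 3.4e-03
150 0 0 [ 0.22  0.48  1.39  0.    1.27 -0.83] 3.3e-31
150 0 50 [ 0.59  0.42  1.88 -1.13  0.82  0.36] 2.4e-03
150 1 0 [0.22 0.48 1.39 0.   1.27 2.31] 8.8e-31
150 1 30 [ 0.4   0.42  1.74 -0.45  0.74  2.69] 1.2e-02
```

The fitted kinematics match within 0.1 mm. The best pour direction is spout toward -y, with the grip flipped. Going to the cup now.

```bash
python3 -m crank '[[0,0,0,0,0.18,0],[0,0,0,0,0.18,0],[0,0,0,0,0.18,0],[0,0,0,0,0.18,0],[0,0,0,0,0.065,0]]'>/dev/null; python3 -m crank '[[0,0,0,0,0,0.18],[0,0,0,0,0,0.18],[0,0,0,0,0,0.18],[0,0,0,0,0,0.18],[0,0,0,0,0,0.18]]'>/dev/null; python3 -m crank '[[0,0,0,0,0,0.18],[0,0,0,0,0,0.18],[0,0,0,0,0,0.18],[0,0,0,0,0,0.18],[0,0,0,0,0,0.18]]'>/dev/null; python3 -m crank '[[0,0,0,0,0,0.18],[0,0,0,0,0,0.18],[0,0,0,0,0,0.18],[0,0,0,0,0,0.18],[0,0,0,0,0,0.18]]'>/dev/null; python3 -m crank '[[0,0,0,0,0,0.18],[0,0,0,0,0,0.18],[0,0,0,0,0,0.18],[0,0,0,0,0,0.1],[0,0,0,0,0,0]]'; python3 -c "
from h import *
st([.469,-.226,.2],-104.5)"
```

```text
t: 13.35
position: [0.4433, 0.2549, 0.4333]
tool_rot: [3.107, -0.349, 0.148]
force: [-0.1, -0.2, 0.3]
width: 0.0952
finger_force: 0.0
t 13.35 tcp [0.4433 0.2549 0.4333] grasp [0.4592 0.2512 0.2631] yyaw -102.82 z [ 0.093 -0.022 -0.995] q [ 0.402  0.29   1.808 -0.068  0.967  2.233] F [-0.1 -0.2  0.3] w 0.0952 0.0
shift mm in tool axes to put grasp at [0.469, -0.226, 0.2] [108.9 463.1  74. ]
turn z 0.029387040542983623
```

```bash
cat >> h.py <<'E'
def lev(yaw):
    from plant import sense
    M=R.from_rotvec(sense()["tool_rot"]); y=np.radians(yaw); Y=np.array([np.cos(y),np.sin(y),0]); z=np.array([0,0,-1.])
    T=R.from_matrix(np.c_[np.cross(Y,z),Y,z]); print("level turn",(M.inv()*T).as_rotvec().round(3))
E
python3 -m crank '[[13.6,57.9,9.2,0,0,0],[13.6,57.9,9.2,0,0,0],[13.6,57.9,9.2,0,0,0],[13.6,57.9,9.2,0,0,0]]';python3 -m crank '[[13.6,57.9,9.2,0,0,0],[13.6,57.9,9.2,0,0,0],[13.6,57.9,9.2,0,0,0],[13.6,57.9,9.2,0,0,0],[0,0,0,0,0,0]]'; python3 - <<'E'
from h import *
st([.469,-.226,.2],-104.5);lev(-104.5)
E
```

```text
t: 13.85
position: [0.4477, 0.0143, 0.4027]
tool_rot: [3.107, -0.346, 0.153]
force: [0.7, -0.2, 0.6]
width: 0.095
finger_force: 0.0
t: 14.48
position: [0.4523, -0.2261, 0.3714]
tool_rot: [3.106, -0.354, 0.153]
force: [-0.4, 0.1, -0.3]
width: 0.0954
finger_force: 0.0
t 14.475 tcp [ 0.4523 -0.2261  0.3714] grasp [ 0.4686 -0.23    0.2012] yyaw -103.0 z [ 0.095 -0.023 -0.995] q [-0.6    0.354  1.905  0.049  0.791  1.165] F [-0.4  0.1 -0.3] w 0.0954 0.0
shift mm in tool axes to put grasp at [0.469, -0.226, 0.2] [-0.6 -4.   1.1]
turn z 0.02618898696558002
level turn [-0.    -0.098  0.026]
```

```bash
python3 -m crank '[[0,0,0,0,-0.098,0.026],[0,0,0,0,0,0]]' ; python3 - <<'E'
from h import *
st([.469,-.226,.092],-104.5);lev(-104.5)
from plant import grab_frame
f=grab_frame("side");x0,y0,x1,y1=285,225,345,285
cv2.imwrite("pics/c1.png",cv2.resize(f["pixels"][170:290,260:360],None,fx=5,fy=5,interpolation=2))
E
```

```text
t: 14.72
position: [0.4526, -0.2221, 0.3721]
tool_rot: [3.117, -0.39, 0.001]
force: [-0.5, 1.3, 0.4]
width: 0.095
finger_force: 0.0
t 14.725 tcp [ 0.4526 -0.2221  0.3721] grasp [ 0.4528 -0.2222  0.2011] yyaw -104.25 z [ 0.001 -0.    -1.   ] q [-0.587  0.361  1.889  0.     0.891  1.232] F [-0.5  1.3  0.4] w 0.095 0.0
shift mm in tool axes to put grasp at [0.469, -0.226, 0.092] [ 16.6  -0.3 109.2]
turn z 0.004289109679486167
level turn [-0.    -0.001  0.004]
```

View pics/c1.png

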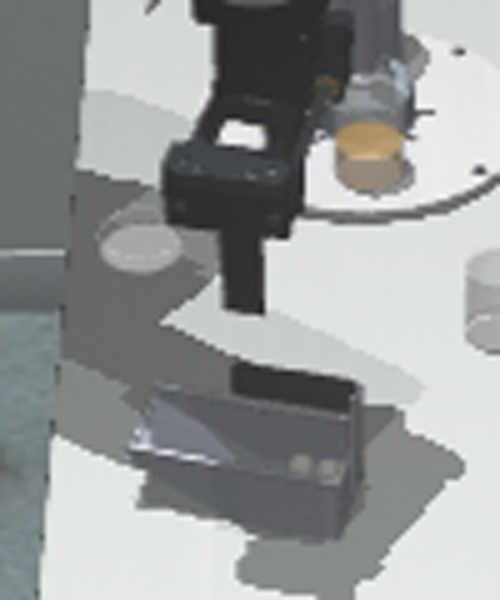

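The fingers (tips at about (309,232) full-frame) are lined up above the handle (centre about (319,247)). I'll shift 17 mm, descend and grip.

```bash
python3 -m crank '[[16.6,0,0,0,0,0.004],[0,0,40,0,0,0],[0,0,40,0,0,0],[0,0,29,0,0,0],[0,0,0,0,0,0]]' -1 ; python3 -m crank '[[0,0,0,0,0,0],[0,0,0,0,0,0],[0,0,0,0,0,0],[0,0,0,0,0,0],[0,0,0,0,0,0]]' 1 25;python3 -m crank '[[0,0,0,0,0,0],[0,0,0,0,0,0],[0,0,0,0,0,0],[0,0,0,0,0,0],[0,0,0,0,0,0]]' 1 25;python3 -m crank '[[0,0,0,0,0,0],[0,0,0,0,0,0],[0,0,-10,0,0,0],[0,0,-20,0,0,0],[0,0,0,0,0,0]]' 1 60; python3 - <<'E'
from h import *
s,_=st();print(s["torque"])
from plant import grab_frame
f=grab_frame("side")
cv2.imwrite("pics/c2.png",cv2.resize(f["pixels"][170:290,260:360],None,fx=5,fy=5,interpolation=2))
E
```

```text
t: 15.4
position: [0.4691, -0.2269, 0.2617]
tool_rot: [3.116, -0.399, -0.003]
force: [0.0, -0.1, 0.6]
width: 0.0948
finger_force: 0.0
t: 16.02
position: [0.4684, -0.2271, 0.2634]
tool_rot: [3.114, -0.4, 0.001]
force: [0.2, 0.7, 0.5]
width: 0.0504
finger_force: 0.0
t: 16.65
position: [0.4684, -0.2271, 0.263]
tool_rot: [3.115, -0.4, -0.0]
force: [-0.5, -0.2, -2.9]
width: 0.0137
finger_force: 25.0
t: 17.27
position: [0.4686, -0.2271, 0.2946]
tool_rot: [3.113, -0.4, 0.004]
force: [-0.7, -0.4, -3.4]
width: 0.0136
finger_force: 60.0
t 17.275 tcp [ 0.4686 -0.2271  0.2946] grasp [ 0.469  -0.2277  0.1236] yyaw -104.63 z [ 0.002 -0.003 -1.   ] q [-0.578  0.493  1.929 -0.002  0.717  1.25 ] F [-0.7 -0.4 -3.4] w 0.0136 59.994099140167236
[0.00116739 0.16233434 0.01808509]
```

View pics/c2.png

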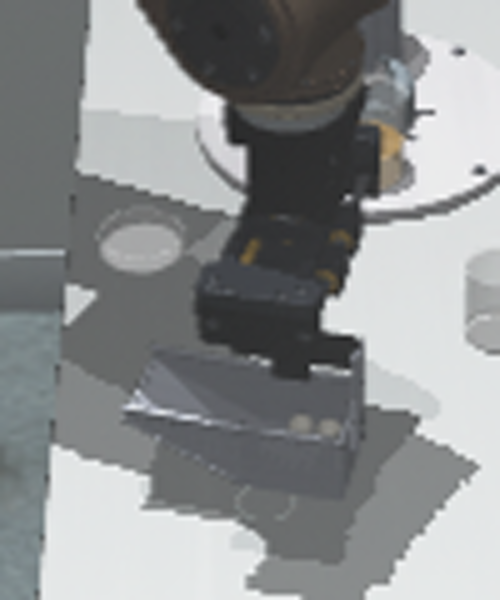

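The cup hangs level with the balls inside. Next: lift, turn it so the spout faces -y, and carry it over gently.

```bash
python3 -m crank '[[0,0,-20,0,0,0],[0,0,-35,0,0,0],[0,0,-45,0,0,0],[0,0,-45,0,0,0],[0,0,-35,0,0,0]]'>/dev/null; python3 -m crank '[[0,0,-20,0,0,-0.05],[0,0,0,0,0,-0.12],[0,0,0,0,0,-0.17],[0,0,0,0,0,-0.17],[0,0,0,0,0,-0.17]]'>/dev/null;  python3 -m crank '[[0,0,0,0,0,-0.17],[0,0,0,0,0,-0.17],[0,0,0,0,0,-0.17],[0,0,0,0,0,-0.17],[0,0,0,0,0,-0.17]]'>/dev/null; python3 -m crank '[[0,0,0,0,0,-0.17],[0,0,0,0,0,-0.09],[0,0,0,0,0,-0.03],[0,0,0,0,0,0]]'; python3 - <<'E'
from h import *
st([.525,.31,.32],0);lev(0)
E
```

```text
t: 19.7
position: [0.4685, -0.2267, 0.4928]
tool_rot: [2.229, 2.213, -0.002]
force: [-0.4, -0.5, -2.8]
width: 0.0138
finger_force: 60.0
t 19.7 tcp [ 0.4685 -0.2267  0.4928] grasp [ 0.4684 -0.2269  0.3218] yyaw -0.42 z [-0.001 -0.001 -1.   ] q [-5.770e-01  2.570e-01  1.686e+00 -1.000e-03  1.198e+00 -5.700e-01] F [-0.4 -0.5 -2.8] w 0.0138 59.99381124973297
shift mm in tool axes to put grasp at [0.525, 0.31, 0.32] [537.4  52.7   1.1]
turn z -0.007324931893572561
level turn [-0.001  0.001 -0.007]
```

```bash
python3 -m crank '[[10,1,0,0,0,-0.007],[22,2,0,0,0,0],[32,3,0,0,0,0],[38,4,0,0,0,0],[40,4,0,0,0,0]]'>/dev/null; python3 -m crank '[[40,4,0,0,0,0],[40,4,0,0,0,0],[40,4,0,0,0,0],[40,4,0,0,0,0],[40,4,0,0,0,0]]'>/dev/null; python3 -m crank '[[40,4,0,0,0,0],[40,4,0,0,0,0],[38,4,0,0,0,0],[32,3,0,0,0,0],[22,2,0,0,0,0]]'>/dev/null; python3 -m crank '[[15,2,0,0,0,0],[8,4,0,0,0,0],[0,0,0,0,0,0],[0,0,0,0,0,0]]'; python3 - <<'E'
from h import *
st([.525,.31,.32],0);lev(0)
from plant import grab_frame
a=grab_frame("side");b=grab_frame("top")
A=cv2.resize(a["pixels"][90:220,260:380],None,fx=3,fy=3,interpolation=2);B=cv2.resize(b["pixels"][120:250,130:270],None,fx=3,fy=3,interpolation=2)
cv2.imwrite("pics/p1.png",np.hstack([A,B]))
E
```

```text
t: 22.08
position: [0.5252, 0.3097, 0.4924]
tool_rot: [2.22, 2.221, -0.002]
force: [0.9, 0.1, -2.8]
width: 0.0133
finger_force: 60.0
t 22.075 tcp [0.5252 0.3097 0.4924] grasp [0.5252 0.3093 0.3214] yyaw 0.01 z [-0.    -0.002 -1.   ] q [ 0.425  0.397  1.477 -0.002  1.269  0.425] F [ 0.9  0.1 -2.8] w 0.0133 59.99417781829834
shift mm in tool axes to put grasp at [0.525, 0.31, 0.32] [ 0.7 -0.2  1.4]
turn z 0.00013236060199233889
level turn [-0.     0.002  0.   ]
```

View pics/p1.png

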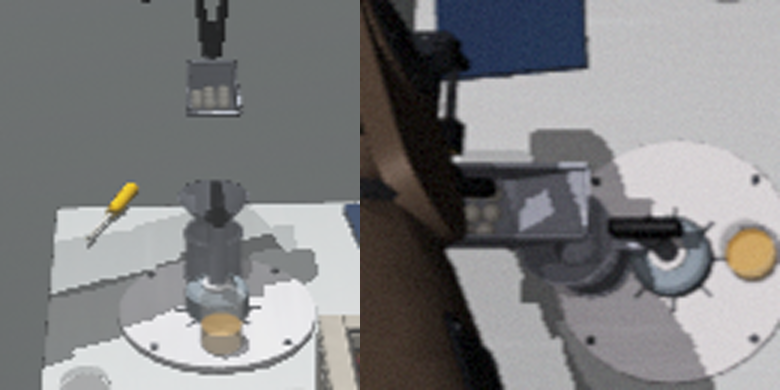

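The top view shows the cup, with all balls inside, left of the knob and beyond the funnel. The side view has the funnel at about (331,156), unchanged. I have no picture views left, so from here I check by numbers. Next I'll work out the tipping rows.

```bash
python3 - <<'E'
from h import *
from plant import sense
s=sense();p=s["position"];M=R.from_rotvec(s["tool_rot"])
def pose(ly,lz,td,x=.525):
    t=np.radians(td);c,n=np.cos(t),np.sin(t)
    gy=ly+(.095*c-.05*n); gz=lz+.095*n+.05*c   # spout -y
    z=np.array([0,n,-c]); X=np.array([0,c,n])   # tool x = -spout
    return np.array([x,gy,gz])-.171*z, R.from_matrix(np.c_[X,np.cross(z,X),z])
L=[(.225,.262,4),(.238,.25,8),(.252,.23,12),(.265,.21,15),(.273,.19,18),(.276,.172,20),(.276,.165,22)]+[(.276,.165-.003*i,22+2.5*i) for i in range(1,6)]+[(.276,.150,34.5+2.5*i) for i in range(1,11)]
for k in L:
    q,N=pose(*k); print(k,(M.inv().apply(q-p)*1000).round(1),(M.inv()*N).as_rotvec().round(3)); p,M=q,N
E
```

```text
(0.225, 0.262, 4) [-5.3 -0.1  3.4] [0.    0.071 0.   ]
(0.238, 0.25, 8) [-3.5  0.   6.8] [ 0.    0.07 -0.  ]
(0.252, 0.23, 12) [-4.6 -0.  15.7] [-0.    0.07  0.  ]
(0.265, 0.21, 15) [-3.1  0.  17.6] [0.    0.052 0.   ]
(0.273, 0.19, 18) [-9.1  0.  16.7] [-0.     0.052  0.   ]
(0.276, 0.172, 20) [-10.5   0.   14.9] [ 0.     0.035 -0.   ]
(0.276, 0.165, 22) [-10.2   0.    3.4] [0.    0.035 0.   ]
(0.276, 0.162, 24.5) [-10.9   0.   -1.2] [0.    0.044 0.   ]
(0.276, 0.159, 27.0) [-11.    0.   -1.2] [0.    0.044 0.   ]
(0.276, 0.156, 29.5) [-11.1   0.   -1.3] [0.    0.044 0.   ]
(0.276, 0.153, 32.0) [-11.2   0.   -1.3] [0.    0.044 0.   ]
(0.276, 0.15000000000000002, 34.5) [-11.3   0.   -1.4] [0.    0.044 0.   ]
(0.276, 0.15, 37.0) [-9.7  0.  -3.9] [0.    0.044 0.   ]
(0.276, 0.15, 39.5) [-9.7  0.  -3.9] [0.    0.044 0.   ]
(0.276, 0.15, 42.0) [-9.7  0.  -3.9] [0.    0.044 0.   ]
(0.276, 0.15, 44.5) [-9.7  0.  -3.9] [0.    0.044 0.   ]
(0.276, 0.15, 47.0) [-9.7  0.  -3.9] [-0.     0.044  0.   ]
(0.276, 0.15, 49.5) [-9.7  0.  -3.9] [ 0.     0.044 -0.   ]
(0.276, 0.15, 52.0) [-9.7  0.  -3.9] [0.    0.044 0.   ]
(0.276, 0.15, 54.5) [-9.7  0.  -3.9] [0.    0.044 0.   ]
(0.276, 0.15, 57.0) [-9.7  0.  -3.9] [0.    0.044 0.   ]
(0.276, 0.15, 59.5) [-9.7  0.  -3.9] [0.    0.044 0.   ]
```

```bash
python3 -m crank '[[-5.3,0,3.4,0,0.071,0],[-3.5,0,6.8,0,0.070,0],[-4.6,0,15.7,0,0.070,0],[-3.1,0,17.6,0,0.052,0]]'>/dev/null; python3 -m crank '[[-9.1,0,16.7,0,0.052,0],[-10.5,0,14.9,0,0.035,0],[-10.2,0,3.4,0,0.035,0],[0,0,0,0,0,0],[0,0,0,0,0,0]]'; python3 - <<'E'
from h import *
s,M=st(); p=s["position"]+.171*M[:,2]; print("lip",p-.095*M[:,0]+.05*M[:,2],"tilt",np.degrees(np.arccos(-M[2,2])))
E
```

```text
t: 23.3
position: [0.5252, 0.2819, 0.4058]
tool_rot: [-2.011, -2.013, -0.391]
force: [0.9, -0.7, -2.1]
width: 0.0139
finger_force: 60.0
t 23.3 tcp [0.5252 0.2819 0.4058] grasp [0.5253 0.3458 0.2472] yyaw 0.04 z [ 0.     0.374 -0.928] q [0.333 0.435 1.672 0.448 0.953 0.085] F [ 0.9 -0.7 -2.1] w 0.0139 59.99415457248688
lip [0.52537696 0.27636656 0.16535908] tilt 21.93745366238719
```

```bash
python3 -m crank '[[-10.9,0,-1.2,0,0.044,0],[-11,0,-1.2,0,0.044,0],[-11.1,0,-1.3,0,0.044,0],[-11.2,0,-1.3,0,0.044,0],[-11.3,0,-1.4,0,0.044,0]]'; python3 -m crank '[[-9.7,0,-3.9,0,0.044,0],[-9.7,0,-3.9,0,0.044,0],[-9.7,0,-3.9,0,0.044,0],[0,0,0,0,0,0],[0,0,0,0,0,0]]';  python3 -m crank '[[-9.7,0,-3.9,0,0.044,0],[0,0,0,0,0,0],[-9.7,0,-3.9,0,0.044,0],[0,0,0,0,0,0],[0,0,0,0,0,0]]'; python3 -m crank '[[-9.7,0,-3.9,0,0.044,0],[0,0,0,0,0,0],[-9.7,0,-3.9,0,0.044,0],[0,0,0,0,0,0],[0,0,0,0,0,0]]'; python3 - <<'E'
from h import *
s,M=st(); p=s["position"]+.171*M[:,2]; print("lip",p-.095*M[:,0]+.05*M[:,2],"tilt",np.degrees(np.arccos(-M[2,2])))
E
```

```text
t: 23.92
position: [0.5251, 0.2296, 0.3863]
tool_rot: [-1.875, -1.879, -0.586]
force: [-0.3, 1.0, -3.8]
width: 0.0139
finger_force: 60.0
t: 24.55
position: [0.5253, 0.1998, 0.378]
tool_rot: [-1.792, -1.795, -0.69]
force: [-0.5, 0.1, -1.3]
width: 0.0134
finger_force: 60.0
t: 25.18
position: [0.5252, 0.1804, 0.3702]
tool_rot: [-1.735, -1.737, -0.756]
force: [-0.6, 0.7, -2.0]
width: 0.0138
finger_force: 60.0
t: 25.8
position: [0.5253, 0.1617, 0.3609]
tool_rot: [-1.676, -1.678, -0.82]
force: [0.1, 0.4, -2.2]
width: 0.0139
finger_force: 60.0
t 25.8 tcp [0.5253 0.1617 0.3609] grasp [0.5251 0.2967 0.2559] yyaw 0.06 z [-0.001  0.789 -0.614] q [ 0.059  0.458  1.865  1.084  1.101 -0.613] F [ 0.1  0.4 -2.2] w 0.0139 59.99469459056854
lip [0.52518448 0.2778345  0.15022221] tilt 52.13569419715027
```

```bash
python3 -m crank '[[-9.7,0,-3.9,0,0.044,0],[-9.7,0,-3.9,0,0.044,0],[-9.7,0,-3.9,0,0.044,0],[0,0,0,0,0,0],[0,0,0,0,0,0]]'; python3 -m crank '[[0,4,0,0,0,0],[0,-8,0,0,0,0],[0,4,0,0,0,0],[0,0,0,0,0,0],[0,0,0,0,0,0]]'; python3 - <<'E'
from h import *
st()
from plant import grab_frame
t0={n:pickle.load(open(n+"0.pkl","rb"))["pixels"] for n in("top","side")}
for n in("side","top"):
    f=grab_frame(n);pickle.dump(f,open(n+"1.pkl","wb"))
    for nm,im in(("was",t0[n]),("now",f["pixels"])):
        h=im.astype(int);m=((h.min(2)>110)&(h[...,2]-h[...,0]>12)).astype(np.uint8)
        k,l,st_,c=cv2.connectedComponentsWithStats(m)
        print(n,nm,[(int(st_[i,4]),c[i].round(0).tolist()) for i in range(1,k) if 3<=st_[i,4]<80 and 190<c[i][0]<400])
E
```

```text
t: 26.42
position: [0.5253, 0.1353, 0.3439]
tool_rot: [-1.586, -1.588, -0.91]
force: [0.2, -0.2, -1.1]
width: 0.0136
finger_force: 60.0
t: 27.05
position: [0.5253, 0.1349, 0.3436]
tool_rot: [-1.585, -1.587, -0.911]
force: [0.6, 0.1, -1.7]
width: 0.0135
finger_force: 60.0
t 27.05 tcp [0.5253 0.1349 0.3436] grasp [0.5251 0.2827 0.2575] yyaw 0.05 z [-0.001  0.864 -0.503] q [-0.003  0.49   1.9    1.19   1.197 -0.748] F [ 0.6  0.1 -1.7] w 0.0135 59.99481976032257
side was [(3, [295.0, 160.0]), (6, [334.0, 194.0]), (6, [396.0, 210.0]), (10, [396.0, 275.0]), (3, [371.0, 276.0]), (4, [370.0, 279.0]), (4, [396.0, 278.0]), (57, [367.0, 301.0]), (56, [369.0, 294.0]), (4, [286.0, 306.0]), (4, [298.0, 306.0]), (54, [337.0, 311.0]), (10, [373.0, 322.0]), (32, [372.0, 339.0]), (34, [376.0, 341.0]), (30, [379.0, 365.0]), (41, [377.0, 373.0]), (3, [296.0, 371.0]), (7, [303.0, 371.0]), (5, [309.0, 374.0]), (7, [302.0, 376.0]), (3, [291.0, 384.0]), (11, [309.0, 387.0])]
side now [(3, [295.0, 160.0]), (4, [334.0, 194.0]), (5, [396.0, 209.0]), (10, [396.0, 275.0]), (3, [371.0, 276.0]), (4, [370.0, 279.0]
[... 291 characters left out ...]
0, 384.0]), (11, [309.0, 387.0])]
top was [(3, [215.0, 78.0]), (43, [399.0, 83.0]), (4, [208.0, 86.0]), (3, [333.0, 113.0]), (5, [271.0, 118.0]), (5, [334.0, 139.0]), (4, [275.0, 142.0]), (6, [335.0, 146.0]), (6, [276.0, 148.0]), (3, [336.0, 152.0]), (7, [277.0, 157.0]), (14, [258.0, 206.0]), (4, [366.0, 220.0])]
top now [(6, [214.0, 78.0]), (11, [209.0, 84.0]), (48, [399.0, 83.0]), (4, [333.0, 112.0]), (3, [302.0, 112.0]), (5, [271.0, 118.0]), (7, [322.0, 131.0]), (8, [332.0, 131.0]), (3, [292.0, 135.0]), (3, [299.0, 134.0]), (9, [275.0, 139.0]), (5, [334.0, 139.0]), (6, [335.0, 146.0]), (6, [276.0, 148.0]), (6, [336.0, 152.0]), (7, [277.0, 157.0]), (5, [372.0, 227.0]), (4, [370.0, 239.0])]
```

No stray balls show up, and the measured weight fell by about the balls' weight. Working out the rows to untip the cup clear of the stand.

```bash
python3 - <<'E'
from h import *
from plant import sense
s=sense();p=s["position"];M=R.from_rotvec(s["tool_rot"])
def pose(ly,lz,td,x=.525):
    t=np.radians(td);c,n=np.cos(t),np.sin(t)
    z=np.array([0,n,-c]); X=np.array([0,c,n])
    return np.array([x,ly+(.095*c-.05*n),lz+.095*n+.05*c])-.171*z, R.from_matrix(np.c_[X,np.cross(z,X),z])
for k in [(.277,.165,60),(.275,.185,55),(.27,.205,47),(.262,.222,38),(.25,.24,29),(.24,.255,20),(.228,.265,11),(.22,.27,4),(.215,.27,0)]:
    q,N=pose(*k); print(k,(M.inv().apply(q-p)*1000).round(1),(M.inv()*N).as_rotvec().round(3)); p,M=q,N
E
```

```text
(0.277, 0.165, 60) [11.4 -0.2 -8.7] [-0.001  0.004  0.   ]
(0.275, 0.185, 55) [35.2  0.  -2.6] [ 0.    -0.087  0.   ]
(0.27, 0.205, 47) [43.3  0.  -0.2] [-0.   -0.14  0.  ]
(0.262, 0.222, 38) [40.4 -0.   0.1] [ 0.    -0.157 -0.   ]
(0.25, 0.24, 29) [35.  0. -4.] [-0.    -0.157  0.   ]
(0.24, 0.255, 20) [31.9 -0.  -0.4] [ 0.    -0.157 -0.   ]
(0.228, 0.265, 11) [25.5  0.   4.1] [ 0.    -0.157  0.   ]
(0.22, 0.27, 4) [19.3  0.   6.8] [ 0.    -0.122  0.   ]
(0.215, 0.27, 0) [10.2  0.   6.8] [ 0.   -0.07  0.  ]
```

```bash
python3 -m crank '[[11.4,0,-8.7,0,0,0],[35.2,0,-2.6,0,-0.087,0],[43.3,0,-0.2,0,-0.14,0],[40.4,0,0,0,-0.157,0],[35,0,-4,0,-0.157,0]]' >/dev/null; python3 -m crank '[[31.9,0,0,0,-0.157,0],[25.5,0,4.1,0,-0.157,0],[19.3,0,6.8,0,-0.122,0],[10.2,0,6.8,0,-0.07,0],[0,0,0,0,0,0]]'; python3 - <<'E'
from h import *
st([.469,-.226,.32],0);lev(0)
from plant import grab_frame
f=grab_frame("top");pickle.dump(f,open("top2.pkl","wb"))
# white/cream balls inside jar through funnel?
print(proj(f,[.525,.261,.03]),proj(f,[.525,.261,.128]))
E
```

```text
t: 28.4
position: [0.5247, 0.3111, 0.4903]
tool_rot: [2.219, 2.221, -0.004]
force: [-0.3, 0.1, -1.2]
width: 0.0137
finger_force: 60.0
t 28.4 tcp [0.5247 0.3111 0.4903] grasp [0.5246 0.3105 0.3193] yyaw 0.07 z [-0.    -0.003 -1.   ] q [ 0.427  0.399  1.479 -0.003  1.265  0.427] F [-0.3  0.1 -1.2] w 0.0137 59.994630217552185
shift mm in tool axes to put grasp at [0.469, -0.226, 0.32] [-536.5  -56.2    1.1]
turn z 0.0011466748763294212
level turn [-0.     0.003  0.001]
[207.18838406 206.06754107] [198.99309639 199.36138423]
```

```bash
python3 -m crank '[[-20,-2,0,0,0.003,0],[-45,-5,0,0,0,0],[-50,-5,0,0,0,0],[-50,-5,0,0,0,0],[-50,-5,0,0,0,0]]'>/dev/null; python3 -m crank '[[-50,-5,0,0,0,0],[-50,-5,0,0,0,0],[-50,-5,0,0,0,0],[-50,-5,0,0,0,0],[-50,-5,0,0,0,0]]'>/dev/null; python3 -m crank '[[-45,-5,0,0,0,0],[-26.5,-4,0,0,0,0],[0,0,0,0,0,0],[0,0,0,0,0,0]]'; python3 - <<'E'
from h import *
st([.469,-.226,.095],0);lev(0)
from plant import grab_frame
s0=pickle.load(open("side0.pkl","rb"));t0=pickle.load(open("top0.pkl","rb"))
for n,f0,pt in(("side",s0,[.525,.261,.128]),("top",t0,[.525,.261,.11])):
    f=grab_frame(n);pickle.dump(f,open(n+"3.pkl","wb"));u=proj(f,pt).astype(int)
    d=cv2.absdiff(f["pixels"],f0["pixels"]).max(2)
    h=f["pixels"][u[1]-22:u[1]+22,u[0]-22:u[0]+22].astype(int)
    if n=="top":
        print(u)
        for r in range(6,40,2): print(" ".join("%3d"%v for v in h[r,6:40:2].max(1)))
E
```

```text
t: 30.2
position: [0.4688, -0.226, 0.4908]
tool_rot: [2.221, 2.221, 0.0]
force: [-0.9, -0.3, -1.5]
width: 0.0138
finger_force: 60.0
t 30.2 tcp [ 0.4688 -0.226   0.4908] grasp [ 0.4689 -0.226   0.3198] yyaw -0.02 z [ 0.001 -0.    -1.   ] q [-0.576  0.258  1.69   0.     1.193 -0.576] F [-0.9 -0.3 -1.5] w 0.0138 59.99451041221619
shift mm in tool axes to put grasp at [0.469, -0.226, 0.095] [ 1.000e-01 -1.000e-01  2.248e+02]
turn z -0.000280236690891945
level turn [ 0.001  0.    -0.   ]
[200 200]
200 202 200 199 195 171 155 157 160 157 175 208 220 222 220 220 222
202 198 188 172 146 140 149 148 149 145 144 148 182 215 221 223 220
203 199 153 145 143 145 144 148 145 147 145 144 140 177 166 195 225
203 170 144 144 143 142 147 143 147 145 143 147 141 143 161 137 151
170 141 143 143 142 143 147 146 148 148 149 142 143 138 143  91  80
162 141 138 136 145 138 146 148 108 109 131 143 139 137  99  28  38
136 140 134 134 138 143 122  51  46  41  65 109 133 138  88  28  37
132 133 135 135 138 143  48  44  99 122  97 181 148 137 130  45  16
134 129 134 135 136 102  63 118 140 205 183 224 151 134 136 135 147
130 128 135 129 138  97  84 153 180 144 200 192 168 129 128 127 145
140 129 123 126 128 125  59 103 126 199 221 158 128 130 141 127  60
165 124 129 124 123 129 106 136 121 130 164 138 125 123 172  97  46
200 140 125 129 127 127 130 128 115 126 130 125 125 162  98  64  42
203 196 133 124 122 126 126 129 123 128 122 123 166 102  84  51  43
201 205 203 165 130 124 124 123 123 124 125 157  95  66  45  47  50
204 205 205 202 185 198 177 173 188 137  91  80  62  41  44  47 116
204 204 204 206 200 195 222 214 150  73  50  43  42  54 104 131 184
```

Bright balls are visible through the funnel outlet, inside the jar. Setting the cup down.

```bash
python3 -m crank '[[0,0,30,0,0,0],[0,0,50,0,0,0],[0,0,50,0,0,0],[0,0,50,0,0,0],[0,0,30,0,0,0]]'>/dev/null; python3 -m crank '[[0,0,10,0,0,0],[0,0,2,0,0,0],[0,0,2,0,0,0],[0,0,2,0,0,0],[0,0,0,0,0,0]]';  python3 -m crank '[[0,0,1.5,0,0,0],[0,0,0,0,0,0]]'
```

```text
t: 31.55
position: [0.4695, -0.2262, 0.2648]
tool_rot: [2.22, 2.222, -0.0]
force: [0.1, -0.2, -1.8]
width: 0.0139
finger_force: 60.0
t: 31.8
position: [0.4696, -0.2262, 0.263]
tool_rot: [2.22, 2.222, -0.001]
force: [0.7, -0.5, -1.2]
width: 0.0134
finger_force: 60.0
```

```bash
python3 -m crank '[[0,0,1,0,0,0],[0,0,0,0,0,0],[0,0,0,0,0,0]]';python3 -m crank '[[0,0,0,0,0,0],[0,0,0,0,0,0],[0,0,0,0,0,0],[0,0,0,0,0,0],[0,0,0,0,0,0]]' -1 20;python3 -m crank '[[0,0,0,0,0,0],[0,0,0,0,0,0],[0,0,0,0,0,0],[0,0,0,0,0,0],[0,0,-15,0,0,0]]';python3 -m crank '[[0,0,-40,0,0,0],[0,0,-60,0,0,0],[0,0,-60,0,0,0],[0,0,-60,0,0,0],[0,0,0,0,0,0]]'; python3 - <<'E'
from h import *
from plant import grab_frame
s=grab_frame("side");t=grab_frame("top")
for n,f in(("side",s),("top",t)):
    u=proj(f,[.469,-.226,.092]).astype(int);x0,y0=u-22
    m=(f["pixels"][y0:y0+44,x0:x0+44].max(2)<75).astype(np.uint8);k,l,st_,c=cv2.connectedComponentsWithStats(m)
    print(n,"expect",u,[(st_[i].tolist(),(c[i]+[x0,y0]).round(1)) for i in range(1,k) if st_[i,4]>15])
    u=proj(f,[.525,.261,.128]);print("funnel expect",u)
# bystanders: change against the first frame
for n,f,pts in(("side",s,([.604,-.071,.03],[.388,-.419,.05])),("top",t,([.604,-.071,.03],[.388,-.419,.05]))):
    f0=pickle.load(open(n+"0.pkl","rb"))
    for p in pts:
        a,b=proj(f,p).astype(int);print(n,p,cv2.absdiff(f["pixels"],f0["pixels"])[b-12:b+12,a-12:a+12].mean().round(1))
E
```

```text
t: 32.17
position: [0.4697, -0.2261, 0.2629]
tool_rot: [2.219, 2.221, -0.0]
force: [-1.3, 2.1, 10.7]
width: 0.0137
finger_force: 60.0
t: 32.8
position: [0.4695, -0.2262, 0.2619]
tool_rot: [2.22, 2.222, -0.001]
force: [0.2, -0.4, 0.7]
width: 0.0582
finger_force: 0.0
t: 33.42
position: [0.4695, -0.2261, 0.2768]
tool_rot: [-2.219, -2.221, 0.001]
force: [-0.3, -1.0, -0.5]
width: 0.0948
finger_force: 0.0
t: 34.05
position: [0.4689, -0.2255, 0.5022]
tool_rot: [2.214, 2.216, 0.002]
force: [-0.3, -0.9, 0.2]
width: 0.0951
finger_force: 0.0
side expect [318 246] [([21, 13, 5, 20, 86], array([318.8, 247. ]))]
funnel expect [330.2486182  155.51008678]
top expect [374 222] [([0, 0, 44, 44, 1720], array([374.1, 223. ]))]
funnel expect [198.99309639 199.36138423]
side [0.604, -0.071, 0.03] 0.8
side [0.388, -0.419, 0.05] 0.7
top [0.604, -0.071, 0.03] 24.6
top [0.388, -0.419, 0.05] 21.7
```

```bash
python3 - <<'E'
from h import *
from plant import grab_frame
s=grab_frame("side")
f0=pickle.load(open("side0.pkl","rb"))
d=(cv2.absdiff(s["pixels"],f0["pixels"]).max(2)>35).astype(np.uint8)
k,l,st,c=cv2.connectedComponentsWithStats(d)
print([(st[i,:5].tolist(),c[i].round().tolist()) for i in range(1,k) if st[i,4]>5 and c[i][1]>140])
# cup interior: brightness and warmth (R-B) ; reference: balls at start
for nm,f,b in(("ref balls",f0,(314,258,330,266)),("cup now",s,(306,240,332,285))):
    x0,y0,x1,y1=b;h=f["pixels"][y0:y1,x0:x1].astype(int);w=h[...,2]-h[...,0]
    print(nm,"warm px",((w>8)&(h[...,2]>120)).sum(),"max warm",w.max())
E
```

```text
[([279, 159, 4, 4, 11], [280.0, 160.0]), ([179, 166, 15, 17, 27], [185.0, 173.0]), ([172, 170, 12, 13, 37], [177.0, 177.0]), ([187, 172, 8, 11, 24], [190.0, 176.0]), ([155, 174, 12, 8, 28], [162.0, 178.0]), ([340, 176, 6, 10, 27], [343.0, 181.0]), ([149, 180, 5, 7, 9], [151.0, 183.0]), ([323, 187, 8, 5, 22], [327.0, 189.0]), ([192, 195, 8, 13, 26], [197.0, 203.0]), ([309, 195, 20, 14, 160], [318.0, 202.0]), ([201, 198, 31, 24, 367], [218.0, 208.0]), ([271, 202, 92, 90, 2905], [310.0, 255.0]), ([208, 221, 10, 15, 61], [213.0, 228.0]), ([198, 224, 28, 25, 144], [214.0, 236.0]), ([152, 234, 37, 14, 175], [170.0, 241.0]), ([192, 234, 16, 10, 71], [199.0, 238.0])]
ref balls warm px 8 max warm 10
cup now warm px 0 max warm -1
```

```bash
python3 - <<'E'
from h import *
from plant import grab_frame
s=grab_frame("side");f0=pickle.load(open("side0.pkl","rb"))
k3=cv2.resize(cv2.imread("pics/k3.png"),None,fx=.25,fy=.25,interpolation=cv2.INTER_AREA)
s1=pickle.load(open("side1.pkl","rb"));s3=pickle.load(open("side3.pkl","rb"))
for u,v in((280,160),(343,181),(327,189)):
    print(u,v,onz(s,u,v,.008).round(3))
    for n,im in(("0",f0["pixels"]),("k3",None),("1",s1["pixels"]),("3",s3["pixels"]),("now",s["pixels"])):
        b=k3[v-130-4:v-130+5:2,u-270-4:u-270+5:2] if im is None else im[v-4:v+5:2,u-4:u+5:2]
        print(n,b[...,1].tolist())
E
```

```text
280 160 [0.321 0.444 0.008]
0 [[113, 113, 113, 113, 112], [112, 113, 113, 113, 113], [113, 113, 130, 130, 213], [113, 113, 202, 214, 214], [113, 126, 214, 214, 214]]
k3 [[112, 113, 113, 113, 113], [113, 112, 114, 115, 116], [112, 118, 209, 210, 210], [113, 117, 214, 213, 214], [113, 129, 215, 214, 214]]
1 [[112, 112, 112, 112, 112], [112, 112, 112, 112, 112], [112, 112, 212, 212, 213], [113, 112, 213, 213, 213], [112, 125, 214, 214, 214]]
3 [[111, 111, 111, 112, 66], [111, 112, 113, 112, 47], [111, 112, 212, 211, 70], [111, 112, 213, 213, 86], [112, 125, 213, 214, 214]]
now [[111, 112, 112, 112, 47], [111, 112, 112, 113, 66], [112, 112, 211, 211, 86], [112, 112, 213, 213, 214], [112, 125, 214, 213, 214]]
343 181 [0.575 0.269 0.008]
0 [[86, 227, 231, 229, 214], [86, 116, 230, 230, 231], [104, 141, 222, 230, 230], [109, 132, 230, 230, 230], [163, 156, 225, 230, 230]]
k3 [[86, 121, 190, 208, 190], [85, 114, 116, 189, 214], [87, 113, 117, 121, 212], [92, 105, 117, 183, 200], [113, 105, 115, 116, 116]]
1 [[85, 116, 118, 229, 213], [83, 113, 117, 222, 231], [86, 113, 116, 117, 211], [89, 1
[... 308 characters left out ...]
0, 230]]
327 189 [0.511 0.214 0.008]
0 [[140, 170, 133, 144, 159], [135, 149, 136, 109, 117], [87, 91, 110, 107, 150], [80, 83, 112, 110, 140], [82, 82, 105, 114, 115]]
k3 [[96, 106, 107, 154, 156], [102, 110, 135, 117, 118], [94, 107, 121, 116, 119], [80, 84, 114, 119, 120], [82, 83, 104, 115, 115]]
1 [[89, 89, 88, 133, 147], [133, 148, 125, 105, 113], [117, 133, 112, 104, 107], [82, 85, 111, 108, 109], [82, 80, 103, 112, 111]]
3 [[124, 169, 138, 218, 200], [142, 169, 175, 141, 118], [109, 110, 109, 140, 151], [92, 92, 88, 118, 144], [91, 92, 86, 104, 114]]
now [[168, 169, 140, 218, 200], [151, 170, 176, 143, 118], [130, 150, 151, 149, 152], [86, 90, 131, 143, 144], [86, 85, 107, 114, 115]]
```

All the changed patches are shadows or the bench corner, and they were already there before the pour. There are no stray balls, so I'm handing in.

```bash
python3 -c "
from plant import hand_in
print(hand_in())"
```

```text
the job is handed in; nothing more can be done
None
```

I handed the job in at about 34 s with the funnel clicked over the jar, the balls poured, the cup standing empty where it came from, and the beaker and bottle unmoved; the hand-in gave no verdict, and I couldn't count all eight balls in the jar, though some show through the funnel and none show in the cup or on the bench.

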